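Swap two screw jars and press the missing label holder home

ROBOT

A 6-joint arm with a two-finger parallel gripper is mounted at the origin on the work surface. World frame = base frame: x ahead of the robot, y to its left, z up, the work surface at z = 0. Lengths are in m, angles in rad, forces in N, time in s.
With the tool pointing down it reaches from about 0.425 to 0.95 m from the base axis. Payload 3.5 kg.
Tool frame: the origin (TCP) lies midway between the tips of the shut fingers; the grasp point (between the pads) lies ctrl.hold_point_z behind it (ctrl.hold_point_z is the distance from the TCP to the grasp point, in m); z points along the fingers, x is the direction in which the jaws open and shut, and the axes are right-handed (so a half turn about z gives the same grasp; the last joint's range is limited). The gripper opens to 85 mm and grips with 20 to 120 N. Pads are 22 mm wide; open, the fingers measure 114 mm over their backs; the gripper's body (76 mm by 85 mm) begins 54 mm behind the grasp point. The pads swing forward as they close: fully open they stand 13 mm farther back than shut.
Start: joints at [-0.15, 0.286, 1.577, -0, 1.279, -0.15], TCP at [0.675, 0, 0.231] pointing down, gripper open.
Joint ranges: [-2.77, 2.77], [-0.9, 2.22], [0.21, 2.48], [-1.53, 4.67], [0.24, 2.81], [-2.84, 2.84]. Speed limits (rad/s): [2.79, 2.79, 3.14, 3.14, 3.14, 3.14].

INTERFACE

Orientations are given as a unit quaternion [x, y, z, w].
In Python, from plant import ctrl gives the robot as it stands.
- The arm moves only by the tool step_arm, never from a script. Its arguments are lists of equal length, an entry for each row: "gripper": the gripper's target within -1 to 1 (shut at 1, half-way at 0, fully open at -1); "linear": the shift along the tool's x, y, z in m, a list of three; "delta_rot": the turn, a rotation vector about the tool's x, y, z in degrees, a list of three. A call has 1 to 20 rows; each row is the pose to reach, as a shift and turn from the pose commanded when the call began, along the tool's axes at that moment; what a row does not reach only later rows make up. A row lasts 1/8 s, in which the tool goes at most 62.5 mm and 10.7 degrees, less where a joint would pass 70% of its speed; a pose out of reach is approached as far as the arm can. A call with a gripper value outside its range is refused whole. The fingers move at their own pace and stop on an object; "grip_force" is the grip in N (left out, the last holds). Time passes only in rows, so rows that repeat a pose let the fingers close. It gives the time, the measured TCP pose, the force and the opening at its end, in the units of the state.
- ctrl.get_state(): the state, without advancing time (a new reading comes with each control period).
- ctrl.read_camera(name): name is "scene" or "side" or "wrist"; returns a dict with "frame" (420x560x3 uint8, red, green, blue), "fx", "fy", "cx", "cy" (pixels), "view" (4x4, takes a point from world to camera coordinates). Camera axes: x right, y down, z forward; pixel columns grow to the right and rows downward; lengths in m; the calibration is good to about 2 mm. A picture is of the moment at which its call begins. There is no depth.
- ctrl.sign_off(): hands the job in, once; it reports no verdict.
The state is a dict: "time": time; "qpos": joint angles; "dq": joint speeds; "joint_efforts": joint torques, N m; "eef_pos": TCP position; "tcp_rot": TCP orientation; "contact_force": force on the tool from outside, world axes, zero at the start; "wrist_torque": the same for the moment, N m; "opening": opening from 0.0 (shut) to 1.0 (fully open).
Only numpy, scipy, OpenCV 4.12 (cv2) and the standard library are available. Lean on these libraries where they do the work, as an engineer would, in place of code of your own. Each camera call takes 0.05 s, during which the arm holds its last target. There are 200 camera calls.

TASK

The blue-lidded and orange-lidded screw jars on the plywood rack stand in each other's places: swap them, so that each stands upright in the middle of the painted ring of its own colour. Then take the blue label holder from the slotted wooden block and push its tongue down behind the rack's front lip, card facing out and centred in front of the blue ring, until its shoulder is fully down on the lip. The sticky rubber cushion behind the lip pushes back, so finish with the robot still holding it pressed home, and leave the tape measure, glue bottle and screwdriver alone.

Things in the scene. Friction and masses are not known exactly. Their poses are not given: they have to be found in the camera images.
- rack: Fixed plywood jar rack, 430 mm long (y), places at y = -130, 0, 130 mm (their order varies). Origin: bench height, mid gap; x into the rack. Front lip x -10.5 to -4.5 mm, rounded top 50 mm above the bench; gap x -4.5 to 4.5 mm; board x 4.5 to 130 mm, top 36 mm up, front edge rounded. End cheeks 22 mm high. Orange and grey label holders, 60 mm wide, tops 96 mm up, are already fitted in the lip.
- ring_blue (a point): Centre of the blue ring painted on the rack's board (outer diameter 80 mm), on the board's top, 80 mm behind the middle of the gap. Axes as the rack. The place of the blue-lidded jar. No label holder is in front of it yet.
- ring_orange (a point): Centre of the orange ring painted on the board, the place of the orange-lidded jar; as ring_blue, but its orange label holder is fitted.
- ring_grey (a point): Centre of the grey ring painted on the board: the free place, empty at the start; its grey label holder is fitted. It may be used to set a jar down meanwhile.
- seat (a point): Where point holder_shoulder belongs when home: mid gap, in front of ring_blue's centre (80 mm), at the height of the lip's top, 50 mm above the bench. Axes as the rack (x into the rack; the card faces -x). The rubber cushion's top lies 16 mm below it.
- cushion (a joint): How far the rubber cushion in the gap in front of the blue ring (58 mm long, 7.5 mm wide) is pressed down, m: 0 free; about 0.004 when the holder's shoulder is down on the lip. It gives way springily: 2 N to begin, 7 N at 4 mm. Let go, it lifts the holder back by 3 to 4 mm.
- jar_blue: Screw jar with the blue lid: clear body 56 mm diameter, lid 60 mm diameter from 50 mm up to the top, 80 mm high, about 0.22 kg. Origin at the centre of its underside, z up. It starts on the orange ring.
- jar_blue_center (a point): Centre of the blue-lidded jar, 40 mm above its underside. The lid, from 10 to 40 mm above this point, is what to grip.
- jar_orange: Screw jar with the orange lid, same sizes and mass as the blue one. Origin at the centre of its underside. It starts on the blue ring.
- jar_orange_center (a point): Centre of the orange-lidded jar, 40 mm above its underside.
- block: Fixed slotted wooden block, 44 x 54 x 30 mm, in which the blue label holder stands. Origin at the centre of its underside; the 7 mm wide slot runs along its y.
- holder: Blue plastic label holder, 60 g: card frame 60 mm wide (y), 15.5 thick (x -13 to 2.5 mm), 46 high (z 20 to 66 mm); below it, flush with its back, a tongue 5 mm thick (x -2.5 to 2.5 mm), 50 wide, 20 long. Origin: middle of the tongue's lower edge, z up, card on the -x face. Starts upright, tongue in the block's slot, shoulder on the block's top.
- holder_grip (a point): Middle of the holder's card frame across its thickness and width (5.25 mm in front of the tongue's middle), 28 mm above the shoulder: the height to grip, across the 60 mm width.
- holder_shoulder (a point): Point on the holder straight above the tongue's middle at the height of the shoulder (the underside of the card frame, which overhangs the tongue to the front and comes down on the lip). Pressed home it lies at seat.
- holder_card (a point): Middle of the holder's card face, 13 mm in front of the tongue's middle.
- tape: Tape measure, black and yellow, 66 x 34 x 54 mm; bystander. Origin under its middle.
- glue: White glue bottle with red cap, 60 mm diameter, 170 mm high; bystander. Origin under its middle.
- screwdriver: Screwdriver with red handle lying on the bench, some 200 mm long; bystander.
Not all that is in view belongs to the job. What is shaped like the jar_orange but pink or turquoise is not meant.

How it is judged:
By the outcome, as a careful person would: the job done as asked, in the order asked, and still so for the second after the job is handed in, while the arm keeps its last pose, push and grip.
It also fails if it takes over 67 s, if anything falls off the work surface, if the arm or the gripper's body presses on something with over 40 N, if the wrist force passes 120 N, or if a joint passes its speed limit or range.

## Working session

There is one attempt and no reset: what is moved stays moved. The work goes in short steps, Python scripts to look and compute and a tool call to move; the robot and the scene stay as the last step left them, time stands still between calls to the robot, and variables do not carry over. Pictures are saved under pics/ and viewed, on a budget of 10 in all, crops included, one or two more only if the job needs it, and the job is handed in when it is done.

Besides the shell and the picture viewer there is one more tool, called after ">>>" in YAML: its name, and indented under it one key for each argument. step_arm: Moves the arm, as the interface text tells. Its arguments: {"type":"object","properties":{"gripper":{"type":"array"},"linear":{"type":"array"},"delta_rot":{"type":"array"},"grip_force":{"type":"number"}},"required":["gripper","linear","delta_rot"]}

```bash
mkdir -p pics; cat > h.py <<'E'
import numpy as np,cv2
from plant import ctrl
def cam(n,save=None):
    c=ctrl.read_camera(n); f=np.array(c["frame"]); 
    if save: cv2.imwrite("pics/"+save,f[:,:,::-1])
    return c
def ray(c,u,v):
    V=np.array(c["view"]); R=V[:3,:3]; o=-R.T@V[:3,3]
    return o,R.T@np.array([(u-c["cx"])/c["fx"],(v-c["cy"])/c["fy"],1.])
def onz(c,u,v,z):
    o,d=ray(c,u,v); return o+d*(z-o[2])/d[2]
def proj(c,p):
    V=np.array(c["view"]); q=V[:3,:3]@np.array(p)+V[:3,3]
    return np.array([c["fx"]*q[0]/q[2]+c["cx"],c["fy"]*q[1]/q[2]+c["cy"]])
E
python3 - <<'E'
from h import *
print(ctrl.get_state(), ctrl.hold_point_z)
fs=[]
for n in("scene","side"):
    c=cam(n); V=np.array(c["view"]); print(n,-V[:3,:3].T@V[:3,3],V[2,:3],c["fx"]); cv2.imwrite(f"pics/{n}0.png",cv2.cvtColor(np.array(c["frame"]),cv2.COLOR_RGB2BGR))
E
```

```text
{'time': 0.0, 'qpos': array([-1.50010999e-01,  2.87185597e-01,  1.57817357e+00,  1.65715914e-05,
        1.27855982e+00, -1.49991150e-01]), 'dq': array([-3.72548261e-05,  2.14312737e-03,  4.25796079e-04,  1.04943003e-04,
       -2.53039190e-04, -3.50072125e-04]), 'joint_efforts': array([-1.79628755e-04, -4.05981302e+01, -2.92628127e+01, -1.54224781e-04,
        5.81841552e-03,  3.74769741e-06]), 'eef_pos': array([6.74354846e-01, 1.23682300e-04, 2.29935724e-01]), 'tcp_rot': array([ 9.99999323e-01, -1.23210539e-05, -1.14892125e-03, -1.81665516e-04]), 'contact_force': array([ 0.55791039, -0.58944736,  0.2836    ]), 'wrist_torque': array([-0.02398955, -0.02664521, -0.002271  ]), 'opening': 0.9943499806922259} 0.0187
scene [ 1.2501074  -0.07001518  1.02688128] [-0.56214915  0.06013401 -0.8248468 ] 525.1856874193577
side [ 0.35166383 -0.84192258  0.87084373] [ 0.20194245  0.70745992 -0.6772885 ] 418.17781933909765
```

View pics/scene0.png

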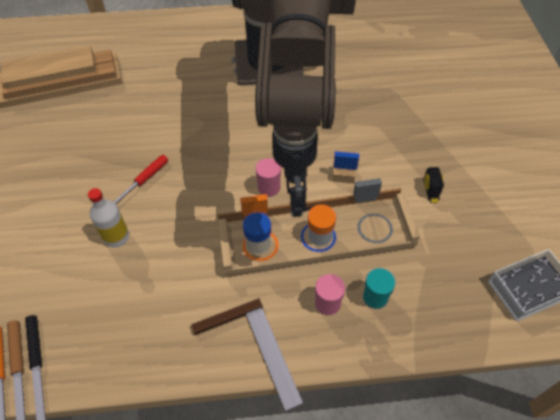

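View pics/side0.png

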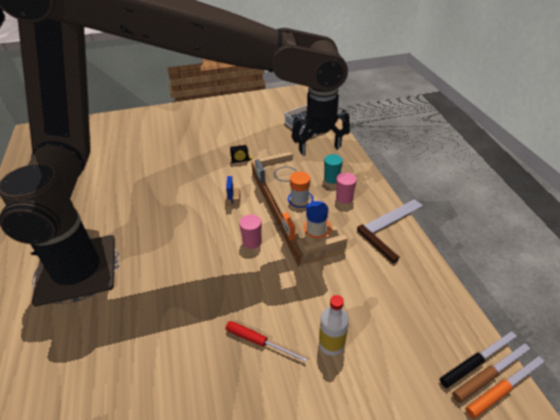

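The scene view shows the orange lid at (321,218), the blue lid at (257,228) and the blue holder at (346,160). The rings run from y- to y+ as orange (260,245), blue (318,236) and grey (375,228).
Lookalikes: pink jars (268,177) and (330,294), a turquoise jar (379,288), and the orange label holder (255,205), which could pass for an orange thing. My choices are the white-bodied jars with orange and blue lids on the rack, and the blue holder in the block.

```bash
cat >> h.py <<'E'
def hsv(c): return cv2.cvtColor(np.array(c["frame"]),cv2.COLOR_RGB2HSV)
def blobs(m,mina=20):
    n,l,s,ce=cv2.connectedComponentsWithStats(m.astype(np.uint8)); return [(s[i].tolist(),ce[i].round(1).tolist(),l==i) for i in range(1,n) if s[i][4]>=mina]
def masks(c):
    H=hsv(c).astype(int); h,s,v=H[...,0],H[...,1],H[...,2]
    return {"blue":(h>100)&(h<130)&(s>130)&(v>50),"orange":(h>=5)&(h<16)&(s>200)&(v>150)}
def fitcirc(P):
    A=np.c_[2*P[:,0],2*P[:,1],np.ones(len(P))]; x=np.linalg.lstsq(A,(P[:,:2]**2).sum(1),rcond=None)[0]
    return x[:2],np.sqrt(x[2]+x[0]**2+x[1]**2)
E
python3 - <<'E'
from h import *
for n in("scene","side"):
    c=cam(n)
    for k,m in masks(c).items():
        for s,ce,l in blobs(m): print(n,k,s,ce,"z.036",onz(c,*ce,.036)[:2].round(3),"z.101",onz(c,*ce,.101)[:2].round(3))
c=cam("scene")
f=np.array(c["frame"])[:,:,::-1]
a=cv2.resize(f[140:280,205:425],None,fx=3.6,fy=3.6,interpolation=cv2.INTER_CUBIC)
cv2.imwrite("pics/crop1.png",a)
c=cam("wrist","wrist0.png");V=np.array(c["view"]); print(-V[:3,:3].T@V[:3,3],V[:3,:3],c["fx"])
E
```

```text
scene blue [335, 152, 23, 17, 316] [345.7, 160.0] z.036 [0.431 0.157] z.101 [0.485 0.142]
scene blue [244, 214, 26, 28, 601] [256.7, 226.8] z.036 [ 0.605 -0.074] z.101 [ 0.647 -0.074]
scene orange [256, 195, 10, 6, 50] [260.9, 197.7] z.036 [ 0.525 -0.059] z.101 [ 0.572 -0.06 ]
scene orange [309, 205, 26, 24, 495] [321.4, 216.3] z.036 [0.591 0.074] z.101 [0.634 0.065]
scene orange [0, 333, 3, 44, 92] [0.7, 359.0] z.036 [ 0.856 -0.584] z.101 [ 0.882 -0.55 ]
side blue [227, 177, 5, 22, 97] [229.2, 187.3] z.036 [0.447 0.173] z.101 [0.44  0.094]
side blue [305, 197, 22, 26, 367] [316.2, 211.2] z.036 [ 0.671 -0.008] z.101 [ 0.646 -0.073]
side orange [291, 173, 18, 12, 173] [299.5, 178.5] z.036 [0.67  0.151] z.101 [0.645 0.074]
side orange [284, 214, 5, 8, 21] [286.1, 216.7] z.036 [ 0.581 -0.005] z.101 [ 0.563 -0.07 ]
side orange [468, 381, 44, 35, 507] [489.7, 397.4] z.036 [ 0.823 -0.613] z.101 [ 0.787 -0.631]
[0.67480931 0.07900117 0.37322698] [[ 9.99999832e-01  4.14441577e-04 -4.04531452e-04]
 [ 5.18005857e-04 -9.52435426e-01  3.04740040e-01]
 [-2.58993143e-04 -3.04740198e-01 -9.52435480e-01]] 339.4348905864368
```

View pics/crop1.png

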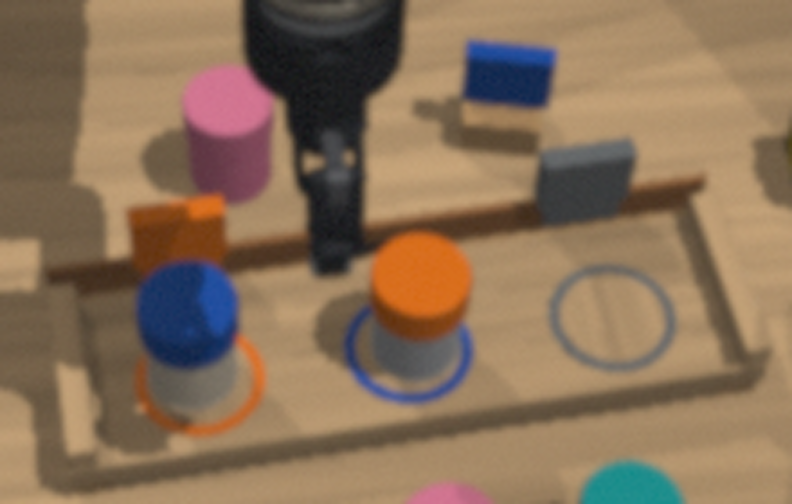

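View pics/wrist0.png

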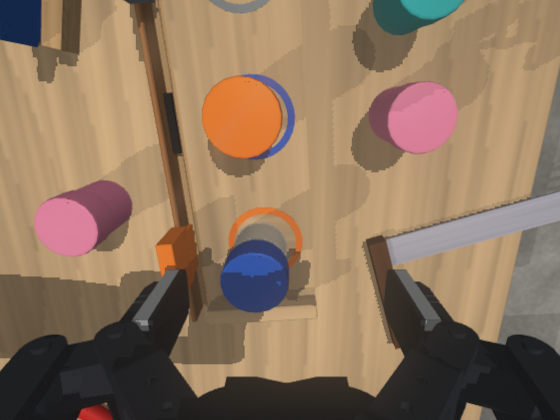

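The crop confirms the white-bodied jars: orange lid on the blue ring, blue lid on the orange ring. The wrist view shows the orange lid at (242,117), the blue lid at (255,275), the black cushion in the gap at (172,122), and the blue holder at (20,20).

```bash
cat >> h.py <<'E'
def lid(c,m,z=.116):
    "fit top rim from silhouette points facing away from camera nadir"
    V=np.array(c["view"]); o=-V[:3,:3].T@V[:3,3]
    cs=max(cv2.findContours(m.astype(np.uint8),cv2.RETR_EXTERNAL,cv2.CHAIN_APPROX_NONE)[0],key=len)[:,0]
    P=np.array([onz(c,u,v,z)[:2] for u,v in cs]); g=P.mean(0); d=g-o[:2]; d/=np.linalg.norm(d)+1e-9
    Q=P[(P-g)@d>-.005]; r=fitcirc(Q); Q=Q[abs(np.linalg.norm(Q-r[0],axis=1)-r[1])<.002]; return fitcirc(Q)
def ringpts(c,m,z=.036): return np.array([onz(c,u,v,z)[:2] for v,u in np.argwhere(m)])
E
python3 - <<'E'
from h import *
w=cam("wrist"); s=cam("scene")
H=hsv(w).astype(int)
for u,v in [(242,117),(255,275),(292,120),(300,240),(266,211),(172,122),(185,210),(240,10)]: print((u,v),H[v,u])
H2=hsv(s).astype(int); print("scene grey/blue/or",H2[212,372-0],[H2[y,375].tolist() for y in range(208,246,2)])
for n,c in(("w",w),("s",s)):
    for k,m in masks(c).items():
        for b in blobs(m,30):
            if b[0][4]>300: print(n,k,b[0],lid(c,b[2]))
            else: print(n,k,b[0],b[1])
E
```

```text
(242, 117) [ 12 186 223]
(255, 275) [112 167 147]
(292, 120) [115 123 151]
(300, 240) [ 11 188 203]
(266, 211) [ 12 192 221]
(172, 122) [15 43 47]
(185, 210) [ 13 122  86]
(240, 10) [ 60   2 127]
scene grey/blue/or [ 17  90 147] [[16, 96, 156], [17, 97, 157], [17, 90, 147], [18, 39, 111], [16, 80, 140], [16, 98, 167], [17, 99, 172], [16, 100, 174], [16, 96, 173], [17, 97, 171], [17, 99, 168], [16, 95, 166], [16, 96, 165], [17, 99, 163], [16, 97, 166], [16, 95, 163], [17, 64, 136], [17, 37, 123], [17, 91, 169]]
w blue [0, 0, 41, 46, 1715] (array([0.49258621, 0.12846946]), np.float64(0.013631478400722307))
w blue [267, 126, 26, 31, 172] [281.3, 141.2]
w blue [221, 251, 62, 60, 2414] (array([ 0.63921997, -0.07407903]), np.float64(0.020942159582086454))
w blue [275, 281, 6, 5, 30] [277.5, 283.0]
s blue [335, 152, 23, 17, 316] (array([0.49473066, 0.13926057]), np.float64(0.023005068237631765))
s blue [244, 214, 26, 28, 601] (array([ 0.64991461, -0.07397249]), np.float64(0.026630899808091846))
s orange [254, 195, 12, 6, 53] [260.7, 197.6]
s orange [309, 205, 26, 24, 495] (array([0.64096278, 0.06296397]), np.float64(0.026176451242844474))
s orange [0, 333, 3, 44, 91] [0.7, 359.2]
```

```bash
cat >> h.py <<'E'
def masks(c):
    H=hsv(c).astype(int); h,s,v=H[...,0],H[...,1],H[...,2]
    return {"blue":(h>100)&(h<130)&(s>85)&(v>50),"orange":(h>=5)&(h<15)&(s>150)&(v>110),"grey":(s<68)&(v>85)&(v<150)}
E
python3 - <<'E'
from h import *
w=cam("wrist"); s=cam("scene")
for n,c in(("w",w),("s",s)):
    M=masks(c)
    for k in("blue","orange"):
        for b in blobs(M[k],30): 
            print(n,k,b[0],b[1], *([lid(c,b[2])] if b[0][4]>300 else []))
def robust(P):
    for _ in range(15):
        r=fitcirc(P); e=abs(np.linalg.norm(P-r[0],axis=1)-r[1]); P=P[e<max(.003,np.percentile(e,92))]
    return r,len(P)
# predicted ring areas: crops in scene
for k,(u0,u1,v0,v1) in {"blue":(298,340,230,255),"orange":(240,285,235,262),"grey":(354,396,210,246)}.items():
    m=np.zeros((420,560),bool); m[v0:v1,u0:u1]=masks(s)[k][v0:v1,u0:u1]; print("scene ring",k,robust(ringpts(s,m)))
for k,(u0,u1,v0,v1) in {"blue":(275,298,70,160),"orange":(226,305,203,240)}.items():
    m=np.zeros((420,560),bool); m[v0:v1,u0:u1]=masks(w)[k][v0:v1,u0:u1]; print("wrist ring",k,robust(ringpts(w,m)))
H=hsv(w).astype(int); m=np.zeros((420,560),bool); m[80:165,155:190]=(H[80:165,155:190,2]<60)
for b in blobs(m,100):
    r=cv2.minAreaRect(np.argwhere(b[2])[:,::-1].astype(np.float32)); print("cush",r,onz(w,*r[0],.034))
# lip edges: red-brown to wood, rows
E
```

```text
w blue [0, 0, 41, 47, 1735] [20.1, 21.1] (array([0.49272074, 0.12835253]), np.float64(0.013757537030102067))
w blue [245, 74, 49, 83, 645] [279.2, 113.3] (array([0.65981117, 0.05759567]), np.float64(0.01822983475221067))
w blue [221, 240, 67, 72, 3855] [254.5, 275.9] (array([ 0.64707384, -0.07144017]), np.float64(0.028477222209255238))
w orange [202, 76, 80, 82, 5121] [241.1, 116.7] (array([0.64172093, 0.06502032]), np.float64(0.028811210979349963))
w orange [228, 207, 74, 60, 829] [268.3, 227.4] (array([ 0.65662051, -0.03512719]), np.float64(0.029026308184023533))
w orange [155, 224, 42, 53, 1421] [175.8, 248.1] (array([ 0.57921233, -0.04624531]), np.float64(0.015037621273818951))
s blue [335, 152, 24, 17, 351] [345.8, 159.8] (array([0.49433102, 0.13917139]), np.float64(0.025022675863954933))
s blue [243, 213, 28, 29, 655] [256.7, 226.8] (array([ 0.64969132, -0.07381743]), np.float64(0.028052319153447195))
s blue [301, 226, 35, 25, 112] [317.1, 241.3]
s orange [241, 194, 28, 19, 313] [257.2, 202.1] (array([ 0.58694179, -0.07352578]), np.float64(0.020440357842848346))
s orange [308, 204, 28, 30, 642] [321.8, 217.5] (array([0.64084069, 0.06333114]), np.float64(0.028675022586728098))
s orange [242, 234, 37, 27, 197] [262.4, 250.4]
s orange [0, 327, 5, 52, 173] [1.4, 356.5]
scene ring blue ((array([0.6429041 , 0.05938221]), np.float64(0.03624315715906165)), 105)
scene ring orange ((array([ 0.652319  , -0.07020464]), np.float64(0.036833632393499044)), 160)
scene ring grey ((array([0.63352159, 0.18884462]), np.float64(0.03702562809770711)), 223)
wrist ring blue ((array([0.64751041, 0.06111024]), np.float64(0.03257124192372939)), 405)
wrist ring orange ((array([ 0.65198982, -0.06657095]), np.float64(0.035352307789670294)), 523)
cush ((171.6081085205078, 122.64865112304688), (61.320823669433594, 8.877545356750488), 80.53767395019531) [0.56349973 0.05632174 0.034     ]
```

>>> step_arm:
  gripper: [-1,-1,-1,-1]
  linear:
    - [-0.017,-0.032,0.03]
    - [-0.034,-0.064,0.06]
    - [-0.034,-0.064,0.06]
    - [-0.034,-0.064,0.06]
  delta_rot:
    - [0,0,0]
    - [0,0,0]
    - [0,0,0]
    - [0,0,0]
  grip_force: 40

```text
time: 1.0
eef_pos: [0.6418, 0.0637, 0.1722]
tcp_rot: [1.0, 0.0, 0.001, 0.0]
contact_force: [1.1, -0.5, 0.8]
opening: 1.0
```

```bash
python3 - <<'E'
from h import *
w=cam("wrist","wrist1.png")
M=masks(w)
for k in("blue","orange","grey"):
    for b in blobs(M[k],60): print(k,b[0],b[1], *([lid(w,b[2])] if b[0][4]>300 else []))
print(ctrl.get_state()["eef_pos"])
E
```

```text
blue [0, 34, 49, 93, 4004] [22.4, 80.7] (array([0.5004142 , 0.14885441]), np.float64(0.022527080690689184))
blue [241, 153, 92, 57, 1068] [287.5, 173.0] (array([0.64216378, 0.08172089]), np.float64(0.027297654810889433))
blue [256, 341, 73, 42, 2276] [291.5, 362.9] (array([ 0.64570897, -0.02936213]), np.float64(0.02848949304169192))
orange [239, 174, 94, 96, 6985] [285.4, 221.9] (array([0.64142554, 0.06554288]), np.float64(0.028899443458040422))
orange [256, 291, 82, 60, 970] [299.5, 312.8] (array([ 0.64887305, -0.01046057]), np.float64(0.0267722736164465))
orange [179, 349, 26, 48, 763] [192.1, 369.9] (array([ 0.57323668, -0.05383373]), np.float64(0.010713108420206082))
grey [107, 0, 40, 79, 2000] [127.4, 38.0] (array([0.55768535, 0.17397269]), np.float64(0.013904441464860452))
grey [220, 0, 108, 88, 1933] [272.0, 48.8] (array([0.63486387, 0.17632657]), np.float64(0.026775680974705875))
grey [429, 11, 73, 39, 91] [462.4, 28.6]
grey [255, 162, 60, 23, 440] [284.6, 171.1] (array([0.64113991, 0.0888483 ]), np.float64(0.0170705739576942))
grey [134, 269, 45, 60, 719] [154.6, 297.4] (array([0.54811243, 0.0036534 ]), np.float64(0.010163907781609693))
grey [395, 270, 44, 60, 733] [417.7, 297.6] (array([0.73485762, 0.00230319]), np.float64(0.010482643780482822))
grey [446, 281, 114, 53, 340] [498.2, 299.4] (array([ 0.80945923, -0.01923934]), np.float64(0.04243449588328815))
grey [260, 307, 70, 69, 1974] [291.5, 329.0] (array([ 0.64649704, -0.04250042]), np.float64(0.025100795275708937))
[0.64229353 0.06337917 0.17292454]
```

View pics/wrist1.png

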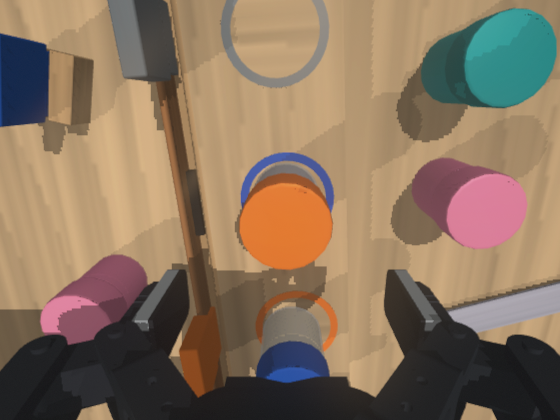

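The wrist view shows the orange lid at (286,222) between the open fingers, with the grey ring free at (274,30). Both pink jars are clear of the fingers.

>>> step_arm:
  gripper: [-1,-1,-1,-1,1,1,1,1,1]
  linear:
    - [-0.001,-0.002,0.03]
    - [-0.001,-0.002,0.06]
    - [-0.001,-0.002,0.09]
    - [-0.001,-0.002,0.09]
    - [-0.001,-0.002,0.09]
    - [-0.001,-0.002,0.09]
    - [-0.001,-0.002,0.09]
    - [-0.001,-0.002,0.09]
    - [-0.001,-0.002,0.09]
  delta_rot:
    - [0,0,0]
    - [0,0,0]
    - [0,0,0]
    - [0,0,0]
    - [0,0,0]
    - [0,0,0]
    - [0,0,0]
    - [0,0,0]
    - [0,0,0]

```text
time: 2.17
eef_pos: [0.6418, 0.0656, 0.0842]
tcp_rot: [1.0, 0.0, 0.002, 0.0]
contact_force: [-0.6, -0.8, 6.2]
opening: 0.693
```

>>> step_arm:
  gripper: [1,1,1,1,1,1,1,1,1,1,1,1,-1,-1,-1,-1,-1]
  linear:
    - [0,0,-0.015]
    - [0,0,-0.03]
    - [-0.002,-0.03,-0.03]
    - [-0.004,-0.06,-0.03]
    - [-0.006,-0.09,-0.03]
    - [-0.008,-0.124,-0.03]
    - [-0.008,-0.124,-0.03]
    - [-0.008,-0.124,-0.02]
    - [-0.008,-0.124,-0.01]
    - [-0.008,-0.124,-0.003]
    - [-0.008,-0.124,0.0]
    - [-0.008,-0.124,0.0]
    - [-0.008,-0.124,0]
    - [-0.008,-0.124,0]
    - [-0.008,-0.124,0]
    - [-0.008,-0.124,-0.04]
    - [-0.008,-0.124,-0.09]
  delta_rot:
    - [0,0,0]
    - [0,0,0]
    - [0,0,0]
    - [0,0,0]
    - [0,0,0]
    - [0,0,0]
    - [0,0,0]
    - [0,0,0]
    - [0,0,0]
    - [0,0,0]
    - [0,0,0]
    - [0,0,0]
    - [0,0,0]
    - [0,0,0]
    - [0,0,0]
    - [0,0,0]
    - [0,0,0]

```text
time: 4.3
eef_pos: [0.6309, 0.1898, 0.17]
tcp_rot: [1.0, -0.0, -0.002, 0.0]
contact_force: [0.7, -0.7, -0.1]
opening: 1.001
```

>>> step_arm:
  gripper: [-1,-1,-1,-1,-1,-1]
  linear:
    - [0,0.05,-0.03]
    - [0.002,0.1,-0.03]
    - [0.005,0.15,-0.03]
    - [0.01,0.19,-0.03]
    - [0.015,0.21,-0.03]
    - [0.015,0.21,-0.03]
  delta_rot:
    - [0,0,0]
    - [0,0,0]
    - [0,0,0]
    - [0,0,0]
    - [0,0,0]
    - [0,0,0]

```text
time: 5.05
eef_pos: [0.6473, -0.0207, 0.201]
tcp_rot: [1.0, -0.001, -0.0, -0.0]
contact_force: [0.9, 0.4, -0.7]
opening: 0.999
```

```bash
cat >> h.py <<'E'
def robust(P):
    for _ in range(15):
        r=fitcirc(P); e=abs(np.linalg.norm(P-r[0],axis=1)-r[1]); P=P[e<max(.003,np.percentile(e,92))]
    return r[0].round(4),r[1].round(4),len(P)
E
python3 - <<'E'
from h import *
w=cam("wrist","wrist2.png"); print(ctrl.get_state()["eef_pos"])
for n,c in(("w",w),("s",cam("scene"))):
  M=masks(c)
  for k in("blue","orange"):
    for b in blobs(M[k],60): print(n,k,b[0],b[1], lid(c,b[2]),"ring",robust(ringpts(c,b[2])))
H=hsv(w).astype(int); 
p=proj(w,[.5635,.055,.034]).astype(int); print(p)
m=np.zeros((420,560),bool); sl=(slice(max(p[1]-60,0),p[1]+60),slice(max(p[0]-25,0),p[0]+25)); m[sl]=H[...,2][sl]<60
for b in blobs(m,100):
    r=cv2.minAreaRect(np.argwhere(b[2])[:,::-1].astype(np.float32)); print("cush",r,onz(w,*r[0],.034)); q=cv2.boxPoints(r); print([onz(w,*x,.034)[:2].round(4).tolist() for x in q])
E
```

```text
[ 0.64705644 -0.01954227  0.20100757]
w blue [0, 0, 43, 14, 394] [25.0, 4.7] (array([0.48807948, 0.11273473]), np.float64(0.005909118174391487)) ring (array([0.4413, 0.1344]), np.float64(0.0097), 216)
w blue [235, 45, 92, 97, 1995] [280.4, 91.7] (array([0.64377163, 0.06030513]), np.float64(0.028898927090861934)) ring (array([0.6426, 0.061 ]), np.float64(0.0367), 1905)
w blue [248, 231, 76, 81, 4894] [285.4, 271.8] (array([ 0.64677744, -0.07155217]), np.float64(0.028521556845298397)) ring (array([ 0.6463, -0.1111]), np.float64(0.0357), 1396)
w orange [251, 196, 81, 62, 1007] [293.9, 217.9] (array([ 0.65079842, -0.03782477]), np.float64(0.028084565674431444)) ring (array([ 0.6519, -0.0687]), np.float64(0.0369), 867)
w orange [173, 215, 43, 87, 1983] [193.9, 249.9] (array([ 0.57601621, -0.06617518]), np.float64(0.01650820207131461)) ring (array([ 0.5572, -0.0821]), np.float64(0.0203), 564)
s blue [335, 152, 24, 17, 352] [345.8, 159.8] (array([0.49383682, 0.13915703]), np.float64(0.024960738994752138)) ring (array([0.4312, 0.1562]), np.float64(0.0244), 109)
s blue [243, 213, 28, 29, 653]
[... 530 characters left out ...]
208.6] (array([0.63140402, 0.18667879]), np.float64(0.028769123823217425)) ring (array([0.5804, 0.208 ]), np.float64(0.0298), 172)
s orange [242, 234, 37, 27, 202] [262.2, 250.5] (array([ 0.6995472 , -0.07012434]), np.float64(0.03413550795674082)) ring (array([ 0.6524, -0.0701]), np.float64(0.037), 160)
s orange [0, 327, 5, 52, 174] [1.4, 356.4] (array([ 0.85776384, -0.55981036]), np.float64(0.020453880451824082)) ring (array([ 0.8478, -0.5368]), np.float64(0.0496), 66)
[189 102]
cush ((189.64459228515625, 100.58244323730469), (69.35136413574219, 10.033594131469727), 81.02737426757812) [0.56349948 0.05648186 0.034     ]
[[0.5571, 0.0835], [0.5656, 0.0847], [0.5703, 0.0278], [0.5613, 0.0265]]
```

View pics/wrist2.png

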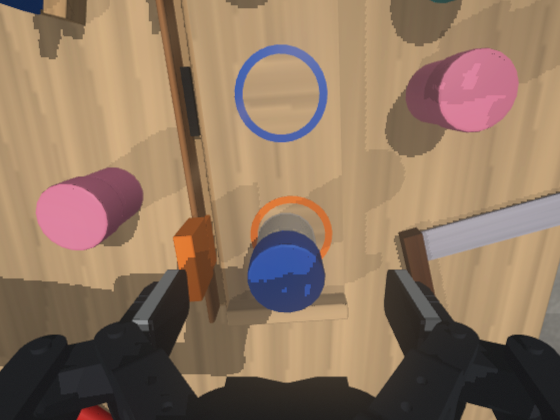

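The wrist view shows the bare blue ring at (281,93), the cushion at (190,101), and the blue lid at (286,270) on the orange ring.

>>> step_arm:
  gripper: [-1,-1,-1,-1,-1,-1,1,1,1,1,1]
  linear:
    - [0,0.026,0]
    - [0,0.0525,0.02]
    - [0,0.0525,0.05]
    - [0,0.0525,0.09]
    - [0,0.0525,0.118]
    - [0,0.0525,0.118]
    - [0,0.0525,0.118]
    - [0,0.0525,0.118]
    - [0,0.0525,0.118]
    - [0,0.0525,0.118]
    - [0,0.0525,0.118]
  delta_rot:
    - [0,0,0]
    - [0,0,0]
    - [0,0,0]
    - [0,0,0]
    - [0,0,0]
    - [0,0,0]
    - [0,0,0]
    - [0,0,0]
    - [0,0,0]
    - [0,0,0]
    - [0,0,0]

```text
time: 6.52
eef_pos: [0.6484, -0.0725, 0.0858]
tcp_rot: [1.0, -0.0, 0.002, 0.0]
contact_force: [-0.8, 1.5, 6.5]
opening: 0.689
```

>>> step_arm:
  gripper: [1,1,1,1,1,1,1,1,1,1,1,1,-1,-1,-1,-1,-1]
  linear:
    - [0,0,-0.015]
    - [0,0,-0.03]
    - [-0.001,-0.03,-0.03]
    - [-0.003,-0.06,-0.03]
    - [-0.004,-0.095,-0.03]
    - [-0.005,-0.132,-0.03]
    - [-0.005,-0.132,-0.03]
    - [-0.005,-0.132,-0.02]
    - [-0.005,-0.132,-0.01]
    - [-0.005,-0.132,-0.003]
    - [-0.005,-0.132,0.0]
    - [-0.005,-0.132,0.0]
    - [-0.005,-0.132,0]
    - [-0.005,-0.132,0]
    - [-0.005,-0.132,0]
    - [-0.005,-0.132,-0.04]
    - [-0.005,-0.132,-0.09]
  delta_rot:
    - [0,0,0]
    - [0,0,0]
    - [0,0,0]
    - [0,0,0]
    - [0,0,0]
    - [0,0,0]
    - [0,0,0]
    - [0,0,0]
    - [0,0,0]
    - [0,0,0]
    - [0,0,0]
    - [0,0,0]
    - [0,0,0]
    - [0,0,0]
    - [0,0,0]
    - [0,0,0]
    - [0,0,0]

```text
time: 8.65
eef_pos: [0.6408, 0.0595, 0.1721]
tcp_rot: [1.0, -0.0, -0.002, -0.0]
contact_force: [-0.5, -0.1, 1.2]
opening: 1.001
```

```bash
cat >> h.py <<'E'
def survey(views):
  for n in views:
    c=cam(n); M=masks(c)
    for k in("blue","orange"):
      for b in blobs(M[k],60): print(n,k,b[0],b[1], "lid",[x.round(4) for x in lid(c,b[2])],"ring",robust(ringpts(c,b[2])))
E
python3 - <<'E'
from h import *
survey(["wrist","scene"])
print(ctrl.get_state()["eef_pos"])
E
```

```text
wrist blue [0, 27, 51, 93, 4210] [23.4, 74.9] lid [array([0.5007, 0.1479]), np.float64(0.0234)] ring (array([0.4385, 0.1568]), np.float64(0.0216), 1201)
wrist blue [241, 148, 95, 125, 8112] [287.1, 217.5] lid [array([0.6409, 0.059 ]), np.float64(0.0289)] ring (array([0.6408, 0.0314]), np.float64(0.037), 2318)
wrist orange [212, 0, 113, 64, 5422] [269.0, 26.0] lid [array([0.6316, 0.1693]), np.float64(0.0257)] ring (array([0.6284, 0.1922]), np.float64(0.0258), 1548)
wrist orange [257, 288, 83, 70, 1372] [298.5, 321.3] lid [array([ 0.649 , -0.0095]), np.float64(0.0281)] ring (array([ 0.652 , -0.0691]), np.float64(0.0369), 1207)
wrist orange [181, 344, 26, 53, 888] [193.9, 367.9] lid [array([ 0.5734, -0.0574]), np.float64(0.0113)] ring (array([ 0.56  , -0.1206]), np.float64(0.0239), 253)
scene blue [340, 153, 19, 16, 207] [350.2, 160.6] lid [array([0.4922, 0.1524]), np.float64(0.0155)] ring (array([0.4322, 0.1632]), np.float64(0.0213), 65)
scene blue [301, 204, 35, 47, 708] [317.2, 223.2] lid [array([0.6481, 0.0531]), np.float64(0.0294)] ring (array([0.6301, 0.0604]), np.float64(0.0444), 198)
scene orange [241, 195, 26, 9, 154] [253.3, 198.5] lid [array([ 0.593, -0.075]), np.float64(0.0231)] ring (array([ 0.5453, -0.0756]), np.float64(0.0289), 49)
scene orange [365, 195, 28, 30, 607] [378.8, 208.5] lid [array([0.6312, 0.1869]), np.float64(0.0288)] ring (array([0.5803, 0.2082]), np.float64(0.0298), 171)
scene orange [242, 231, 37, 30, 255] [259.9, 247.6] lid [array([ 0.7002, -0.0703]), np.float64(0.0339)] ring (array([ 0.6522, -0.07  ]), np.float64(0.037), 203)
scene orange [0, 327, 5, 52, 175] [1.4, 356.3] lid [array([ 0.8584, -0.5633]), np.float64(0.0225)] ring (array([ 0.8475, -0.5364]), np.float64(0.05), 66)
[0.64617656 0.05934512 0.18104817]
```

```bash
python3 - <<'E'
from h import *
for _ in range(3):
    s=ctrl.get_state(); print(s["eef_pos"],s["contact_force"],s["dq"].round(3),s["time"]); c=cam("wrist")
M=masks(c)["blue"]
for b in blobs(M,60): print(b[0],lid(c,b[2]))
E
```

```text
[0.64617656 0.05934512 0.18104817] [ 1.1371686   0.74574773 -0.6931848 ] [-0.     0.042  0.061  0.    -0.041  0.001] 8.75
[0.64452239 0.05942102 0.17775384] [-0.82780713 -0.0162594  -0.87201135] [-0.002  0.044  0.07   0.    -0.001  0.002] 8.8
[0.64287727 0.05947108 0.17491258] [-1.25954011  0.3046391  -0.5239515 ] [-0.001  0.036  0.054 -0.001  0.002  0.   ] 8.85
[0, 28, 48, 92, 3939] (array([0.50146133, 0.14803135]), np.float64(0.023015443097568297))
[237, 147, 95, 124, 7929] (array([0.64095367, 0.05904568]), np.float64(0.028927038929213198))
```

>>> step_arm:
  gripper: [-1,-1,-1,-1,-1,-1,-1,-1,-1,1,1,1,1,1]
  linear:
    - [-0.003,-0.035,0]
    - [-0.006,-0.075,0]
    - [-0.008,-0.11,0]
    - [-0.009,-0.13,0]
    - [-0.009,-0.13,0.02]
    - [-0.009,-0.13,0.05]
    - [-0.009,-0.13,0.075]
    - [-0.009,-0.13,0.09]
    - [-0.009,-0.13,0.09]
    - [-0.009,-0.13,0.09]
    - [-0.009,-0.13,0.09]
    - [-0.009,-0.13,0.09]
    - [-0.009,-0.13,0.09]
    - [-0.009,-0.13,0.09]
  delta_rot:
    - [0,0,0]
    - [0,0,0]
    - [0,0,0]
    - [0,0,0]
    - [0,0,0]
    - [0,0,0]
    - [0,0,0]
    - [0,0,0]
    - [0,0,0]
    - [0,0,0]
    - [0,0,0]
    - [0,0,0]
    - [0,0,0]
    - [0,0,0]

```text
time: 10.65
eef_pos: [0.6339, 0.1896, 0.085]
tcp_rot: [1.0, 0.0, 0.001, -0.0]
contact_force: [-1.2, -1.0, 5.0]
opening: 0.692
```

>>> step_arm:
  gripper: [1,1,1,1,1,1,1,1,1,1,1,1,1,1,1,1,1,1,1,1]
  linear:
    - [0,0,-0.025]
    - [0,0,-0.06]
    - [0,0,-0.095]
    - [0,0,-0.115]
    - [0,0,-0.115]
    - [0.003,0.04,-0.115]
    - [0.006,0.085,-0.115]
    - [0.009,0.13,-0.115]
    - [0.012,0.175,-0.115]
    - [0.015,0.22,-0.115]
    - [0.018,0.25,-0.115]
    - [0.0185,0.259,-0.1]
    - [0.0185,0.259,-0.075]
    - [0.0185,0.259,-0.05]
    - [0.0185,0.259,-0.025]
    - [0.0185,0.259,-0.01]
    - [0.0185,0.259,-0.003]
    - [0.0185,0.259,0]
    - [0.0185,0.259,0]
    - [0.0185,0.259,0]
  delta_rot:
    - [0,0,0]
    - [0,0,0]
    - [0,0,0]
    - [0,0,0]
    - [0,0,0]
    - [0,0,0]
    - [0,0,0]
    - [0,0,0]
    - [0,0,0]
    - [0,0,0]
    - [0,0,0]
    - [0,0,0]
    - [0,0,0]
    - [0,0,0]
    - [0,0,0]
    - [0,0,0]
    - [0,0,0]
    - [0,0,0]
    - [0,0,0]
    - [0,0,0]

```text
time: 13.15
eef_pos: [0.6518, -0.069, 0.0851]
tcp_rot: [1.0, 0.0, 0.0, -0.0]
contact_force: [-5.2, 2.1, 6.2]
opening: 0.687
```

>>> step_arm:
  gripper: [-1,-1,-1,-1,-1,-1,-1,-1,-1,-1,-1,-1,-1]
  linear:
    - [0,0,0]
    - [0,0,0]
    - [0,0,0]
    - [0,0,-0.03]
    - [0,0,-0.07]
    - [0,0,-0.12]
    - [-0.045,-0.04,-0.15]
    - [-0.09,-0.08,-0.15]
    - [-0.135,-0.12,-0.15]
    - [-0.17,-0.145,-0.15]
    - [-0.18,-0.15,-0.15]
    - [-0.18,-0.15,-0.15]
    - [-0.18,-0.15,-0.15]
  delta_rot:
    - [0,0,0]
    - [0,0,0]
    - [0,0,0]
    - [0,0,0]
    - [0,0,0]
    - [0,0,0]
    - [0,0,0]
    - [0,0,0]
    - [0,0,0]
    - [0,0,0]
    - [0,0,0]
    - [0,0,0]
    - [0,0,0]

```text
time: 14.78
eef_pos: [0.4726, 0.0798, 0.2335]
tcp_rot: [1.0, -0.001, 0.0, 0.0]
contact_force: [-0.3, -0.1, -0.1]
opening: 1.0
```

```bash
python3 - <<'E'
from h import *
survey(["scene"])
w=cam("wrist","wrist3.png"); print(ctrl.get_state()["eef_pos"])
for b in blobs(masks(w)["blue"],100):
    r=cv2.minAreaRect(np.argwhere(b[2])[:,::-1].astype(np.float32)); print(b[0],r,onz(w,*r[0],.076)); print([onz(w,*x,.076)[:2].round(4).tolist() for x in cv2.boxPoints(r)])
E
```

```text
scene blue [335, 152, 24, 17, 351] [345.8, 159.8] lid [array([0.4938, 0.1392]), np.float64(0.025)] ring (array([0.4311, 0.1561]), np.float64(0.0242), 107)
scene blue [301, 204, 35, 47, 781] [317.9, 222.1] lid [array([0.6462, 0.0553]), np.float64(0.0317)] ring (array([0.599 , 0.0649]), np.float64(0.0305), 221)
scene orange [240, 194, 39, 67, 1362] [257.4, 222.4] lid [array([ 0.6196, -0.0728]), np.float64(0.0409)] ring (array([ 0.5774, -0.056 ]), np.float64(0.0523), 386)
scene orange [0, 327, 5, 52, 174] [1.4, 356.4] lid [array([ 0.8584, -0.5633]), np.float64(0.0225)] ring (array([ 0.8477, -0.5336]), np.float64(0.0527), 69)
[0.47246246 0.07972591 0.23328454]
[240, 65, 30, 75, 1278] ((254.22537231445312, 102.13362121582031), (17.77979850769043, 72.95669555664062), 10.437475204467773) [0.44590429 0.15550081 0.076     ]
[[0.4317, 0.127], [0.445, 0.1848], [0.4593, 0.1823], [0.4468, 0.1242]]
[412, 159, 115, 100, 5688] ((468.2926940917969, 210.13414001464844), (117.44267272949219, 79.18009948730469), 38.65980911254883) [0.64242396 0.0592008  0.076     ]
[[0.5761, 0.0649], [0.6138, 0.1216], [0.7095, 0.0534], [0.675, -0.0117]]
```

View pics/wrist3.png

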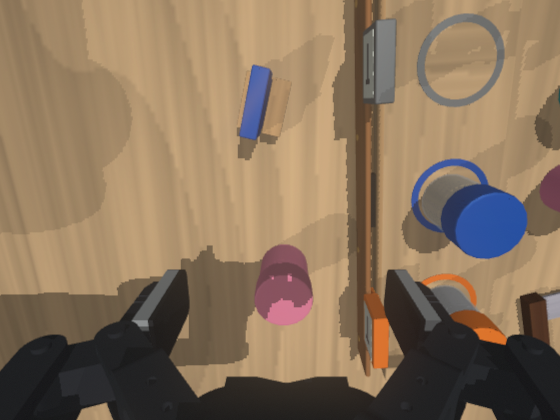

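The wrist view shows the holder top at (254,102), its back to +x and card to -x, yawed about -12.5°. The blue jar stands on the blue ring and the orange jar on the orange ring, and the cushion gap is at (373,190).

>>> step_arm:
  gripper: [-1,-1,-1,-1,-1,-1,-1,-1,-1,-1,-1]
  linear:
    - [-0.005,-0.015,0]
    - [-0.01,-0.03,0]
    - [-0.015,-0.045,0]
    - [-0.02,-0.06,0.02]
    - [-0.0265,-0.076,0.04]
    - [-0.0265,-0.076,0.06]
    - [-0.0265,-0.076,0.08]
    - [-0.0265,-0.076,0.1]
    - [-0.0265,-0.076,0.1]
    - [-0.0265,-0.076,0.1]
    - [-0.0265,-0.076,0.1]
  delta_rot:
    - [0,0,-10]
    - [0,0,-20]
    - [0,0,-30]
    - [0,0,-40]
    - [0,0,-50]
    - [0,0,-60]
    - [0,0,-70]
    - [0,0,-77.5]
    - [0,0,-77.5]
    - [0,0,-77.5]
    - [0,0,-77.5]

```text
time: 16.25
eef_pos: [0.446, 0.1565, 0.1345]
tcp_rot: [0.78, 0.625, 0.001, 0.001]
contact_force: [0.3, -0.0, 0.6]
opening: 0.996
```

```bash
python3 - <<'E'
from h import *
w=cam("wrist","wrist4.png"); s=ctrl.get_state(); print(s["eef_pos"],s["tcp_rot"])
V=np.array(w["view"]); print(-V[:3,:3].T@V[:3,3])
for b in blobs(masks(w)["blue"],100):
    r=cv2.minAreaRect(np.argwhere(b[2])[:,::-1].astype(np.float32)); print(b[0],r,onz(w,*r[0],.076)); print([onz(w,*x,.076)[:2].round(4).tolist() for x in cv2.boxPoints(r)])
E
```

```text
[0.44579137 0.15655206 0.13438152] [7.80176564e-01 6.25558606e-01 8.31597611e-04 5.16627458e-04]
[0.36925526 0.17420997 0.27688045]
[235, 197, 94, 41, 2268] ((281.7009582519531, 217.6676483154297), (93.40078735351562, 39.27713394165039), 1.6846843957901) [0.43909695 0.15604604 0.076     ]
[[0.4446, 0.1238], [0.4195, 0.1314], [0.4338, 0.1872], [0.4595, 0.1817]]
```

View pics/wrist4.png

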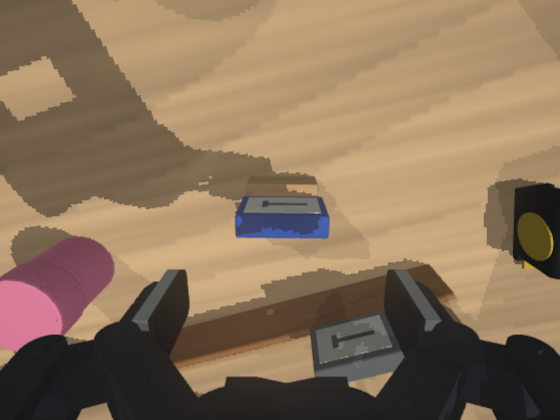

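The wrist view shows the card face at (285,205) towards the robot and centred between the fingers. The tape is at (535,240), clear of them.

>>> step_arm:
  gripper: [-1,-1,-1,-1,-1,-1,1,1,1,1,1,1]
  linear:
    - [-0.002,-0.001,0.025]
    - [-0.002,-0.001,0.05]
    - [-0.002,-0.001,0.075]
    - [-0.002,-0.001,0.09]
    - [-0.002,-0.001,0.094]
    - [-0.002,-0.001,0.094]
    - [-0.002,-0.001,0.094]
    - [-0.002,-0.001,0.094]
    - [-0.002,-0.001,0.094]
    - [-0.002,-0.001,0.094]
    - [-0.002,-0.001,0.094]
    - [-0.002,-0.001,0.094]
  delta_rot:
    - [0,0,1]
    - [0,0,1]
    - [0,0,1]
    - [0,0,1]
    - [0,0,1]
    - [0,0,1]
    - [0,0,1]
    - [0,0,1]
    - [0,0,1]
    - [0,0,1]
    - [0,0,1]
    - [0,0,1]
  grip_force: 60

```text
time: 17.8
eef_pos: [0.4448, 0.155, 0.0406]
tcp_rot: [0.785, 0.619, 0.001, 0.001]
contact_force: [-0.9, -0.0, 5.6]
opening: 0.69
```

>>> step_arm:
  gripper: [1,1,1,1,1,1,1,1,1,1,1,1,1,1]
  linear:
    - [0,0,-0.01]
    - [0,0,-0.025]
    - [0,0,-0.045]
    - [0,0,-0.07]
    - [0,0,-0.08]
    - [-0.01,0.02,-0.08]
    - [-0.025,0.045,-0.08]
    - [-0.04,0.075,-0.08]
    - [-0.055,0.105,-0.08]
    - [-0.066,0.125,-0.08]
    - [-0.0713,0.1332,-0.08]
    - [-0.0713,0.1332,-0.08]
    - [-0.0713,0.1332,-0.08]
    - [-0.0713,0.1332,-0.08]
  delta_rot:
    - [0,0,0]
    - [0,0,0]
    - [0,0,0]
    - [0,0,0]
    - [0,0,0]
    - [0,0,-4]
    - [0,0,-8]
    - [0,0,-12]
    - [0,0,-16]
    - [0,0,-17.6]
    - [0,0,-17.6]
    - [0,0,-17.6]
    - [0,0,-17.6]
    - [0,0,-17.6]

```text
time: 19.55
eef_pos: [0.5558, 0.055, 0.1192]
tcp_rot: [0.681, 0.732, -0.0, -0.0]
contact_force: [0.3, -0.3, -1.1]
opening: 0.694
```

```bash
python3 - <<'E'
from h import *
w=cam("wrist","wrist5.png"); s=ctrl.get_state(); print(s["eef_pos"],s["tcp_rot"],s["opening"])
V=np.array(w["view"]); print(-V[:3,:3].T@V[:3,3])
for b in blobs(masks(w)["blue"],100):
    r=cv2.minAreaRect(np.argwhere(b[2])[:,::-1].astype(np.float32)); print(b[0],r); print([onz(w,*x,.156)[:2].round(4).tolist() for x in cv2.boxPoints(r)])
f=np.array(w["frame"])[:,:,::-1]; cv2.imwrite("pics/w5.png",cv2.resize(f,(784,588)))
E
```

```text
[0.55591468 0.05494199 0.11930034] [ 6.81098053e-01  7.32192193e-01 -8.71654588e-05 -1.65885418e-04] 0.6974215757978405
[0.47778988 0.05005645 0.26185027]
[206, 253, 161, 131, 11121] ((286.0, 318.0), (130.0, 160.0), 90.0)
[[0.5302, 0.0264], [0.5262, 0.0811], [0.5819, 0.0892], [0.5864, 0.0264]]
```

View pics/w5.png

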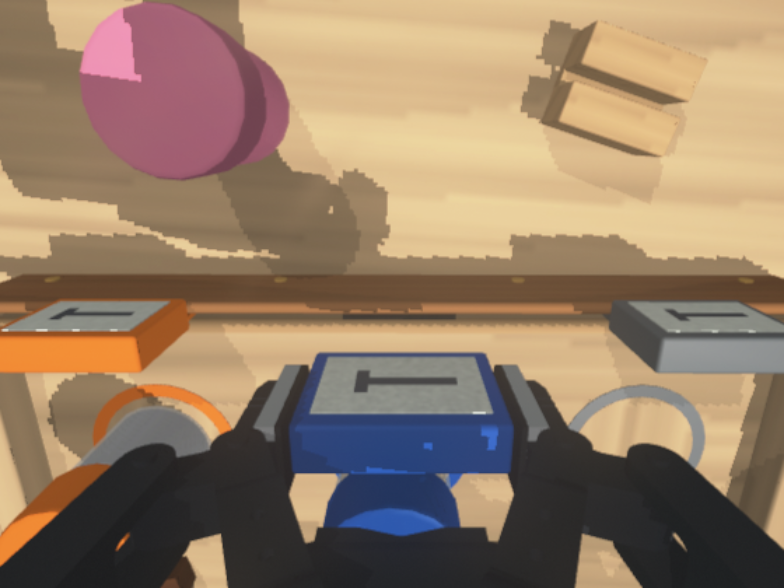

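The wrist view (shown at 1.4x) has the holder held squarely with its card out, top back edge at about (402,473). The lip runs along rows 275-315 and the cushion slit is at (400,317).

```bash
python3 - <<'E'
from h import *
w=cam("wrist"); s=ctrl.get_state(); e=s["eef_pos"]; print(e)
H=hsv(w).astype(int)
a=np.radians(4.15); ex=np.array([np.cos(a),np.sin(a)]); ey=np.array([-np.sin(a),np.cos(a)])
loc=lambda p:(np.round([(p[:2]-e[:2])@ex*1e3,(p[:2]-e[:2])@ey*1e3],1)).tolist()
for u in(250,285,320,380):
    print(u,[(v,H[v,u].tolist()) for v in range(194,234,1)] if u in(285,) else "")
    g=np.diff(H[192:236,u,2]); k=np.argsort(-abs(g))[:6]; print(sorted([(int(192+i),int(g[i])) for i in k]))
r=H[225:228,230:345,2].min(0); d=np.where(r<60)[0]+230; print("cush cols",d.min(),d.max(), loc(onz(w,d.min(),226,.034)),loc(onz(w,d.max()+1,226,.034)))
for v in(196,214,216,224): print(v,"lip z.05",loc(onz(w,286,v,.05)),loc(onz(w,286,v,.05)))
m=[b for b in blobs(masks(w)["blue"],2000)][0][2]
for v in(310,320,330,337): 
    x=np.where(m[v])[0]; print(v,x.min(),x.max())
for u,v in((292/1.4,473/1.4),(513/1.4,473/1.4)): print("back top",loc(onz(w,u,v,e[2]+.0354)))
print("rackyaw tool",np.degrees(2*np.arctan2(s["tcp_rot"][1],s["tcp_rot"][0]))-90)
E
```

```text
[0.55606931 0.05485114 0.11938976]
250 
[(222, -24), (223, -39), (227, 33), (228, 22), (230, 27), (231, 23)]
285 [(194, [16, 92, 142]), (195, [16, 95, 137]), (196, [14, 107, 119]), (197, [14, 125, 108]), (198, [14, 123, 108]), (199, [14, 123, 106]), (200, [14, 123, 106]), (201, [14, 122, 107]), (202, [14, 123, 106]), (203, [14, 124, 109]), (204, [14, 124, 109]), (205, [14, 122, 107]), (206, [14, 124, 107]), (207, [14, 124, 109]), (208, [14, 124, 109]), (209, [14, 123, 108]), (210, [13, 123, 108]), (211, [14, 124, 107]), (212, [14, 123, 104]), (213, [14, 121, 103]), (214, [14, 120, 104]), (215, [14, 124, 113]), (216, [14, 126, 121]), (217, [14, 129, 125]), (218, [14, 128, 128]), (219, [13, 128, 128]), (220, [14, 126, 125]), (221, [14, 125, 118]), (222, [13, 133, 151]), (223, [13, 124, 132]), (224, [14, 80, 83]), (225, [13, 58, 70]), (226, [14, 55, 70]), (227, [15, 61, 75]), (228, [16, 94, 111]), (229, [16, 102, 135]), (230, [16, 106, 147]), (231, [16, 107, 176]), (232, [16, 109, 197]), (233, [17, 110, 206])]
[(221, 33), (223, -49), (227, 36), (228, 24), (230, 29), (231, 21)]
320 
[(215, 24), (222, -40), (223, -50), (227, 36), (228, 23), (230, 24)]
380 
[(195, -21), (215, 22), (216, 21), (222, -27), (223, -29), (230, 29)]Traceback (most recent call last):
  File "<stdin>", line 9, in <module>
    return umr_minimum(a, axis, None, out, keepdims, initial, where)
ValueError: zero-size array to reduction operation minimum which has no identity
```

```bash
python3 - <<'E'
from h import *
w=cam("wrist"); s=ctrl.get_state(); e=s["eef_pos"]
H=hsv(w).astype(int)
a=np.radians(4.15); ex=np.array([np.cos(a),np.sin(a)]); ey=np.array([-np.sin(a),np.cos(a)])
loc=lambda p:(np.round([(p[:2]-e[:2])@ex*1e3,(p[:2]-e[:2])@ey*1e3],1)).tolist()
r=H[225:228,225:350,2].mean(0); print(r.astype(int).tolist())
d=np.where(r<85)[0]+225; d=d[(d>235)&(d<335)]
if len(d): print("cush",d.min(),d.max(), loc(onz(w,d.min(),226,.034)),loc(onz(w,d.max()+1,226,.034)))
for v,z,x in((215,.048,-10.5),(223.7,.049,-4.5),(228.5,.035,4.5),(231,.036,5.5)): print(v,"lip edge rack x",x,loc(onz(w,286,v,z)))
m=[b for b in blobs(masks(w)["blue"],2000)][0][2]
for v in(250,253,256,296,300,310,320,330,335,337,339): 
    x=np.where(m[v])[0]; print(v,(x.min(),x.max()) if len(x) else 0,len(x))
for u,v in((292/1.4,473/1.4),(513/1.4,473/1.4),(292/1.4,418/1.4),(513/1.4,418/1.4)): print("top",loc(onz(w,u,v,e[2]+.0354)))
print("tool yaw vs 0",np.degrees(2*np.arctan2(s["tcp_rot"][1],s["tcp_rot"][0]))-90)
E
```

```text
[108, 108, 108, 108, 108, 108, 108, 108, 108, 108, 108, 108, 108, 108, 108, 108, 108, 108, 108, 102, 80, 75, 75, 75, 75, 74, 72, 71, 73, 72, 73, 73, 72, 72, 71, 72, 73, 73, 73, 72, 73, 73, 74, 73, 73, 73, 73, 73, 74, 73, 73, 73, 73, 74, 74, 73, 74, 74, 74, 74, 74, 74, 75, 75, 74, 74, 74, 74, 73, 74, 74, 74, 74, 74, 75, 75, 74, 74, 75, 74, 74, 75, 75, 75, 74, 75, 75, 74, 74, 75, 75, 75, 75, 75, 75, 75, 75, 75, 75, 74, 86, 110, 110, 111, 111, 111, 111, 111, 111, 111, 111, 111, 112, 111, 111, 111, 111, 111, 111, 111, 111, 111, 111, 111, 111]
cush 245 324 [9.4, -28.6] [9.4, 28.9]
215 lip edge rack x -10.5 [-3.8, 0.8]
223.7 lip edge rack x -4.5 [2.0, 0.8]
228.5 lip edge rack x 4.5 [10.9, 0.8]
231 lip edge rack x 5.5 [12.4, 0.8]
250 0 0
253 (np.int64(227), np.int64(345)) 119
256 (np.int64(225), np.int64(346)) 15
296 (np.int64(210), np.int64(363)) 154
300 (np.int64(208), np.int64(365)) 158
310 (np.int64(207), np.int64(366)) 160
320 (np.int64(207), np.int64(365)) 159
330 (np.int64(208), np.int64(364)) 157
335 (np.int64(209), np.int64(364)) 156
337 (np.int64(210), np.int64(363)) 154
339 (np.int64(249), np.int64(328)) 71
top [8.2, -28.5]
top [8.2, 31.3]
top [-8.9, -27.3]
top [-8.9, 30.0]
tool yaw vs 0 4.127455200065
```

>>> step_arm:
  gripper: [1,1,1,1,1,1,1,1]
  linear:
    - [-0.0009,0.0008,0.015]
    - [-0.0009,0.0008,0.03]
    - [-0.0009,0.0008,0.034]
    - [-0.0009,0.0008,0.037]
    - [-0.0009,0.0008,0.04]
    - [-0.0009,0.0008,0.043]
    - [-0.0009,0.0008,0.046]
    - [-0.0009,0.0008,0.046]
  delta_rot:
    - [0,0,0]
    - [0,0,0]
    - [0,0,0]
    - [0,0,0]
    - [0,0,0]
    - [0,0,0]
    - [0,0,0]
    - [0,0,0]
  grip_force: 80

```text
time: 20.7
eef_pos: [0.5572, 0.0535, 0.0731]
tcp_rot: [0.681, 0.732, -0.0, -0.0]
contact_force: [0.0, -0.4, -0.2]
opening: 0.692
```

>>> step_arm:
  gripper: [1,1,1,1,1]
  linear:
    - [0,0,0.003]
    - [0,0,0.006]
    - [0,0,0.009]
    - [0,0,0.0105]
    - [0,0,0.0105]
  delta_rot:
    - [0,0,0]
    - [0,0,0]
    - [0,0,0]
    - [0,0,0]
    - [0,0,0]

```text
time: 21.32
eef_pos: [0.5574, 0.0535, 0.0632]
tcp_rot: [0.681, 0.732, -0.0, -0.0]
contact_force: [-1.3, -0.0, 3.0]
opening: 0.686
```

>>> step_arm:
  gripper: [1,1,1,1]
  linear:
    - [0,0,0.001]
    - [0,0,0.002]
    - [0,0,0.003]
    - [0,0,0.003]
  delta_rot:
    - [0,0,0]
    - [0,0,0]
    - [0,0,0]
    - [0,0,0]

```text
time: 21.82
eef_pos: [0.5575, 0.0535, 0.0607]
tcp_rot: [0.681, 0.732, -0.0, -0.0]
contact_force: [-2.6, 0.0, 7.9]
opening: 0.686
```

>>> step_arm:
  gripper: [1,1,1,1]
  linear:
    - [0,0,0.001]
    - [0,0,0.002]
    - [0,0,0.003]
    - [0,0,0.003]
  delta_rot:
    - [0,0,0]
    - [0,0,0]
    - [0,0,0]
    - [0,0,0]

```text
time: 22.32
eef_pos: [0.5577, 0.0536, 0.0605]
tcp_rot: [0.681, 0.732, -0.001, -0.001]
contact_force: [-9.3, -0.1, 21.5]
opening: 0.689
```

Force rose to 21 N with no further travel, so the shoulder is on the lip. I'll check it in pictures.

```bash
python3 - <<'E'
from h import *
w=cam("wrist"); sd=cam("side"); sc=cam("scene"); s=ctrl.get_state(); e=s["eef_pos"]; print(e,s["contact_force"],s["wrist_torque"])
g=lambda c:np.array(c["frame"])[:,:,::-1]
A=cv2.resize(g(w)[170:420],(560,250)); B=cv2.resize(g(sc)[170:270,220:420],(400,200+0),interpolation=cv2.INTER_CUBIC); C=cv2.resize(g(sd)[140:260,230:370],(400,343),interpolation=cv2.INTER_CUBIC)
o=np.zeros((600,800,3),np.uint8); o[:250,:560]=A; o[255:455,:400]=B; o[255:598,400:800]=C; cv2.imwrite("pics/fin.png",o)
survey(["scene"])
H=masks(sc)["orange"].copy(); H[:215]=0 
for k,box in(("orange",(240,285,236,262)),("blue",(298,340,231,255))):
    m=np.zeros((420,560),bool); u0,u1,v0,v1=box; m[v0:v1,u0:u1]=masks(sc)[k][v0:v1,u0:u1]; print("ring",k,robust(ringpts(sc,m)))
    m=np.zeros((420,560),bool); m[200:234,u0:u1]=masks(sc)[k][200:234,u0:u1]
    b=max(blobs(m),key=lambda b:b[0][4]); print(b[0],lid(sc,b[2]))
E
```

```text
[0.55769087 0.05353888 0.06050212] [-10.31848749  -0.68709043  21.13820921] [ 0.08404904  1.84216574 -0.05594761]
scene blue [299, 187, 37, 64, 1227] [315.4, 213.1] lid [array([0.6079, 0.0542]), np.float64(0.0367)] ring (array([0.5718, 0.0616]), np.float64(0.0443), 347)
scene orange [240, 194, 39, 67, 1411] [257.2, 222.2] lid [array([ 0.6183, -0.0739]), np.float64(0.0415)] ring (array([ 0.5767, -0.0604]), np.float64(0.0506), 401)
scene orange [0, 327, 5, 52, 175] [1.4, 356.3] lid [array([ 0.8578, -0.5598]), np.float64(0.0205)] ring (array([ 0.8475, -0.5364]), np.float64(0.05), 66)
ring orange (array([ 0.6539, -0.0705]), np.float64(0.0357), 167)
[240, 200, 33, 34, 906] (array([ 0.61008991, -0.07628854]), np.float64(0.02888722774048814))
ring blue (array([0.6429, 0.0595]), np.float64(0.0363), 100)
[299, 200, 36, 34, 855] (array([0.62745502, 0.05093693]), np.float64(0.030551323269165893))
```

View pics/fin.png

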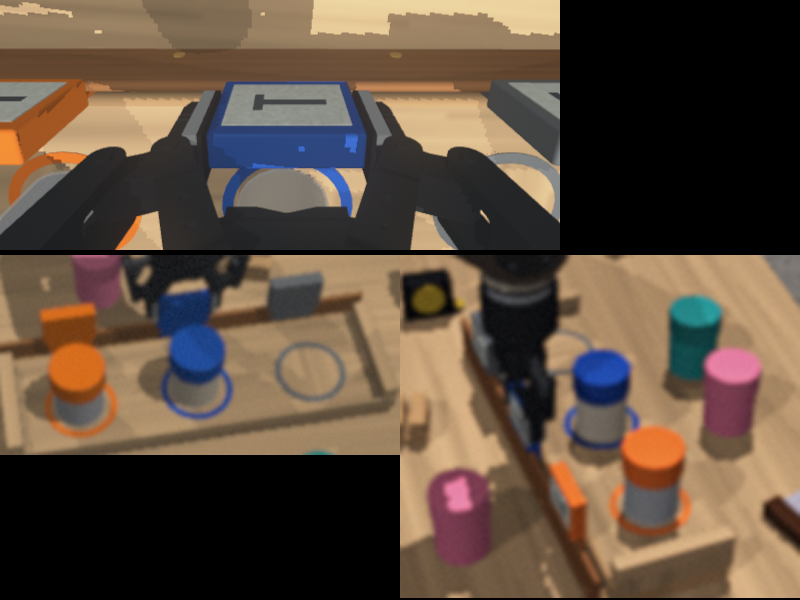

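The wrist panel shows the holder level in the lip, card out, with its back edge at row 337, unchanged, so it has not slipped. The scene and side panels show both jars upright inside their own rings.

```bash
python3 -c "
from plant import ctrl
s=ctrl.get_state(); print(s['time'],s['eef_pos'],s['contact_force']); print(ctrl.sign_off())"
```

```text
22.525 [0.55770113 0.0535735  0.06051684] [-9.42503847  0.66619404 21.15741129]
the job is handed in; nothing more can be done
None
```

The jars are swapped and the blue label holder is pressed home in the lip. I handed the job in at 22.5 s with the arm still holding it. The tape measure, glue bottle and screwdriver were not touched.

- **Jars:** I parked the orange-lidded jar on the grey ring, moved the blue one to the blue ring, then the orange one to the orange ring. The last pictures show both upright inside their own rings. The blue jar measured about 2.5 mm off its ring's centre. The orange jar I only judged by eye.
- **Holder:** The cushion began pushing back at the expected height, about 3 N at first and 8 N nearly down. The next 3 mm of commanded push moved the holder only about 0.2 mm while the force rose to about 21 N, so the shoulder is on the lip. The holder's outline in the wrist view did not change, so it had not slipped in the grip.

Two checks were not clean:
- In the last scene picture the lids merged in colour with the rings and label holders. The lid positions it gave were unusable, so I relied on the earlier wrist measurement and the pictures.
- A sideways force of about 9–10 N remains on the tool, directed towards the robot. I took it to come from the shoulder resting only on the front lip.

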